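# Pack seven dropper bottles upright in the round tub

### The job

Pack all the small dropper bottles standing on the riser into the round metal tub, together with the three already in it: seven standing upright on its floor, packed as one in the middle and six round it. Shift the ones already inside as needed, and leave the solder spool, the fuse tin, the battery and the hex key set where they stand.

Things in the scene. Friction and masses are not known exactly. Their poses are not given: they have to be found in the camera images.
- tub: Open round plain metal tub standing on the riser; does not move. Outer diameter 112 mm, inner 105 mm, 45 mm high, floor 5 mm thick: its rim is lower than the shoulders of bottles in it. Origin: centre of underside, z up. Seven bottles just fit, one in the middle and six round it; with the six on a circle of 34 mm radius there is about 2 mm of play between neighbours.
- riser: Fixed grey bench riser, its top 170 mm above the worktop, 220 x 500 mm: x 0.435 to 0.655, y -0.265 to 0.235. Origin: below its centre, on the worktop. Keep the arm clear of the monitor in front (top at 420 mm, x up to 0.39), the black crate behind (front at x 0.66, y below 0.02, 430 mm high) and the hand rail at the left (y 0.26 to 0.29, top 250 mm).
- bottle1: White dropper bottle, 86 mm tall. Round body 32 mm across, straight to 44 mm, shoulder to 52 mm; above it the narrow red cap to pinch: 18 mm across at 53 mm, 15.5 mm at 67 mm, then a cone to the tip. Origin: centre of underside, z up. 40 to 77 g. Starts standing loosely in the tub, up to 15 mm out of place. Lift it slightly to shift it: pinched and slid, it tilts.
- bottle2: White dropper bottle, 86 mm tall. Round body 32 mm across, straight to 44 mm, shoulder to 52 mm; above it the narrow red cap to pinch: 18 mm across at 53 mm, 15.5 mm at 67 mm, then a cone to the tip. Origin: centre of underside, z up. 40 to 77 g. Starts standing loosely in the tub, up to 15 mm out of place. Lift it slightly to shift it: pinched and slid, it tilts.
- bottle3: White dropper bottle, 86 mm tall. Round body 32 mm across, straight to 44 mm, shoulder to 52 mm; above it the narrow red cap to pinch: 18 mm across at 53 mm, 15.5 mm at 67 mm, then a cone to the tip. Origin: centre of underside, z up. 40 to 77 g. Starts standing loosely in the tub, up to 15 mm out of place. Lift it slightly to shift it: pinched and slid, it tilts.
- bottle4: White dropper bottle, 86 mm tall. Round body 32 mm across, straight to 44 mm, shoulder to 52 mm; above it the narrow red cap to pinch: 18 mm across at 53 mm, 15.5 mm at 67 mm, then a cone to the tip. Origin: centre of underside, z up. 40 to 77 g. Starts upright on the riser right of the tub, 50 mm or more from other things, centre to centre.
- bottle5: White dropper bottle, 86 mm tall. Round body 32 mm across, straight to 44 mm, shoulder to 52 mm; above it the narrow red cap to pinch: 18 mm across at 53 mm, 15.5 mm at 67 mm, then a cone to the tip. Origin: centre of underside, z up. 40 to 77 g. Starts upright on the riser right of the tub, 50 mm or more from other things, centre to centre.
- bottle6: White dropper bottle, 86 mm tall. Round body 32 mm across, straight to 44 mm, shoulder to 52 mm; above it the narrow red cap to pinch: 18 mm across at 53 mm, 15.5 mm at 67 mm, then a cone to the tip. Origin: centre of underside, z up. 40 to 77 g. Starts upright on the riser right of the tub, 50 mm or more from other things, centre to centre.
- bottle7: White dropper bottle, 86 mm tall. Round body 32 mm across, straight to 44 mm, shoulder to 52 mm; above it the narrow red cap to pinch: 18 mm across at 53 mm, 15.5 mm at 67 mm, then a cone to the tip. Origin: centre of underside, z up. 40 to 77 g. Starts upright on the riser right of the tub, 50 mm or more from other things, centre to centre.
- solder_spool: Bystander: small spool of solder standing upright, 49 mm diameter, 38 mm high; origin at the centre of its underside.
- fuse_tin: Bystander: round tin with a blue lid, 51 mm diameter, 22 mm high; origin at the centre of its underside.
- battery: Bystander: black 9 volt block battery standing upright, 18 x 26 mm, 48 mm high; origin at the centre of its underside, z up.
- hex_keys: Bystander: black folding hex key set stood on its end, 30 mm along world y, 20 mm along world x, 85 mm high. Its own y axis points up; its origin lies at half its height on the broad face towards the robot, its body reaching 20 mm from there in world +x.

How it is judged:
At the end, for the whole second after the job is handed in: All seven bottles stand in the tub: each bottle's axis foot within 42 mm of the tub's centre, its underside on the floor (0 to 10 mm above the tub's underside), upright within 0.09 rad and at rest (under 0.03 m/s) (horizontal distance between each of bottle1, bottle2, bottle3, bottle4, bottle5, bottle6, bottle7 and tub below 0.042 m and z of bottle1 in the frame of tub between 0 and 0.01 m and angle between each of bottle1, bottle2, bottle3, bottle4, bottle5, bottle6, bottle7's own z axis and vertical below 0.09 rad and linear speed of each of bottle1, bottle2, bottle3, bottle4, bottle5, bottle6, bottle7 below 0.03 m/s and z of bottle2 in the frame of tub between 0 and 0.01 m and z of bottle3 in the frame of tub between 0 and 0.01 m and z of bottle4 in the frame of tub between 0 and 0.01 m and z of bottle5 in the frame of tub between 0 and 0.01 m and z of bottle6 in the frame of tub between 0 and 0.01 m and z of bottle7 in the frame of tub between 0 and 0.01 m); the robot touches nothing.
It fails at once if the solder spool is shifted by more than 25 mm or knocked over (distance of solder_spool from where it was at the start of the episode above 0.025 m or angle between solder_spool's own z axis and vertical above 0.5 rad).
It fails at once if the fuse tin is shifted by more than 25 mm or knocked over (distance of fuse_tin from where it was at the start of the episode above 0.025 m or angle between fuse_tin's own z axis and vertical above 0.5 rad).
It fails at once if the battery is shifted by more than 25 mm or knocked over (distance of battery from where it was at the start of the episode above 0.025 m or angle between battery's own z axis and vertical above 0.5 rad).
It fails at once if the hex key set is shifted by more than 25 mm or knocked over (distance of hex_keys from where it was at the start of the episode above 0.025 m or angle between hex_keys's own y axis and vertical above 0.5 rad).
It also fails if it takes over 72 s, if anything falls off the work surface, if the arm or the gripper's body presses on something with over 40 N, if the wrist force passes 120 N, or if a joint passes its speed limit or range.

### The arm

A 7-joint arm with a two-finger parallel gripper is mounted at the origin on a cart in front of the work surface, level with it; the furniture and walls round the work are solid. World frame = base frame: x ahead of the robot, y to its left, z up, the work surface at z = 0. Lengths are in m, angles in rad, forces in N, time in s.
With the tool pointing down it reaches from about 0.425 to 0.925 m from the base axis. Payload 6.8 kg.
Tool frame: the origin (TCP) lies at the very end of the fingers, on their centre line; the grasp point (between the pads) lies 19 mm behind it (r.tcp_to_grasp is the distance from the TCP to the grasp point, in m); z points along the fingers, y is the line along which they close (so a half turn about z gives the same grasp; the last joint's range is limited). The gripper opens to 85 mm and grips with 20 to 120 N. Pads are 22 mm wide; open, the fingers measure 114 mm over their backs; the gripper's body (76 mm by 85 mm) begins 54 mm behind the grasp point. The pads swing forward as they close: fully open they stand 13 mm farther back than shut.
Start: joints at [1.241, 0.477, 0.022, 1.555, -0.011, 1.109, -0.083], TCP at [0.148, -0.658, 0.208] pointing down, gripper open.
Joint ranges: [-2.96, 2.96], [-0.34, 2.1], [-1.41, 1.46], [0.24, 2.44], [-1.37, 4.51], [0.17, 1.92], [-2.96, 2.96]. Speed limits (rad/s): [2.39, 2.39, 3.14, 3.14, 3.14, 3.14, 3.14].

### API

Orientations are given as a rotation vector (axis times angle).
In Python, from bench import r gives the robot as it stands.
- The arm moves only by the tool step_arm, never from a script. Its argument "moves" is a list of rows, each a list of 7 numbers: the shift along the tool's x, y, z in mm, then the turn, a rotation vector about the tool's x, y, z in rad, then the finger opening in mm, from 0 to 85.4. A call has 1 to 8 rows; each row is the pose to reach, as a shift and turn from the pose commanded when the call began, along the tool's axes at that moment; what a row does not reach only later rows make up. A row lasts 1/10 s, in which the tool goes at most 50 mm and 8.59 degrees, less where a joint would pass 70% of its speed; a pose out of reach is approached as far as the arm can. A call with a gripper value outside its range is refused whole. The fingers move at their own pace and stop on an object; "grip_force" is the grip in N (left out, the last holds). Time passes only in rows, so rows that repeat a pose let the fingers close. It gives the time, the measured TCP pose, the force, the opening and the grip force at its end, in the units of the state.
- r.get_obs(): the state, without advancing time (a new reading comes with each control period).
- r.grab_frame(name): name is "scene" or "top"; returns a dict with "image" (420x560x3 uint8, red, green, blue), "depth" (420x560 float32, m along the optical axis (not along the pixel's ray), 0 where there is no reading), "mtx" (3x3 intrinsics, pixels), "rvec" (rotation vector, rad) and "tvec" (3), from world to camera coordinates, as OpenCV has them. Camera axes: x right, y down, z forward; pixel columns grow to the right and rows downward; lengths in m; the calibration is good to about 2 mm. A picture is of the moment at which its call begins.
- r.hand_in(): hands the job in; it is judged then, once.
The state is a dict: "clock": time; "joints": joint angles; "qvel": joint speeds; "tau": joint torques, N m; "tcp_pos": TCP position; "orientation": TCP orientation; "contact_force": force on the tool from outside, world axes, zero at the start; "moment": the same for the moment, N m; "grip_width": finger opening in m; "gripper_force": force on a finger pad.
Only numpy, scipy, OpenCV 4.12 (cv2) and the standard library are available. Lean on these libraries where they do the work, as an engineer would, in place of code of your own. Each camera call takes 0.05 s, during which the arm holds its last target. There are 200 camera calls.

## Working session

There is one attempt and no reset: what is moved stays moved. The work goes in short steps, Python scripts to look and compute and a tool call to move; the robot and the scene stay as the last step left them, time stands still between calls to the robot, and variables do not carry over. Pictures are saved under pics/ and viewed, at most 10 in all, crops included, and the job is handed in when it is done.

Besides the shell and the picture viewer there is one more tool, called after "Request:" in YAML: its name, and indented under it one key for each argument. step_arm: Moves the arm, as the interface text tells. Its arguments: {"type":"object","properties":{"moves":{"type":"array","items":{"type":"array","items":{"type":"number"}}},"grip_force":{"type":"number"}},"required":["moves"]}

```bash
mkdir -p pics
python3 - <<'E'
from bench import r
import cv2,numpy as np
o=r.get_obs();print(o)
for n in("scene","top"):
    f=r.grab_frame(n);np.savez(f"pics/{n}0.npz",**f);cv2.imwrite(f"pics/{n}0.png",f["image"][:,:,::-1])
    R=cv2.Rodrigues(f["rvec"])[0];print(n,f["mtx"].tolist(),(-R.T@f["tvec"].reshape(3)).round(3),R.round(3).tolist())
E
```

```text
{'clock': 0.0, 'joints': array([ 1.24086506,  0.47777809,  0.0223455 ,  1.55647643, -0.01149733,
        1.10930813, -0.08307878]), 'qvel': array([0.00068743, 0.00017371, 0.00103456, 0.00059141, 0.00111435,
       0.00048508, 0.00043358]), 'tau': array([-7.22855602e-04, -5.96454406e+01,  1.60778582e+00, -2.81197000e+01,
        1.24153990e-02,  9.40399943e-03, -2.56235012e-06]), 'tcp_pos': array([ 0.14834424, -0.65782999,  0.20653009]), 'orientation': array([-3.12048316e+00, -3.47597734e-01,  5.40231215e-04]), 'contact_force': array([-0.60285223,  0.44646579, -0.02027355]), 'moment': array([ 0.00629529, -0.0103822 , -0.01507709]), 'gripper_force': 0.0, 'grip_width': 0.08567587266185737}
scene [[445.45898864326364, 0.0, 279.52184116303937], [0.0, 445.45898864326364, 210.41001601775488], [0.0, 0.0, 1.0]] [0.169 0.497 0.688] [[-0.807, -0.591, -0.0], [-0.384, 0.524, -0.76], [0.449, -0.613, -0.65]]
top [[391.2920802653394, 0.0, 282.18309272724855], [0.0, 391.2920802653394, 207.45927362501513], [0.0, 0.0, 1.0]] [ 0.435 -0.029  0.984] [[0.026, -0.999, -0.026], [-0.987, -0.021, -0.161], [0.16, 0.03, -0.987]]
```

View pics/scene0.png

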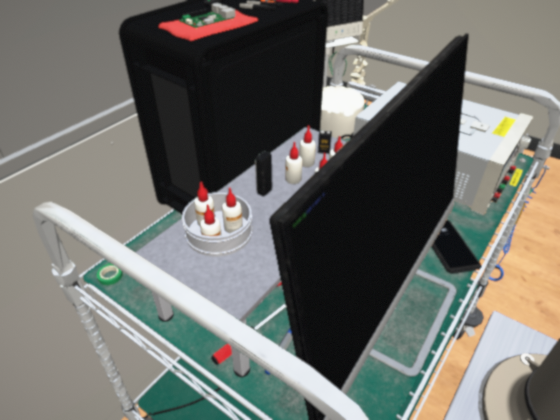

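View pics/top0.png

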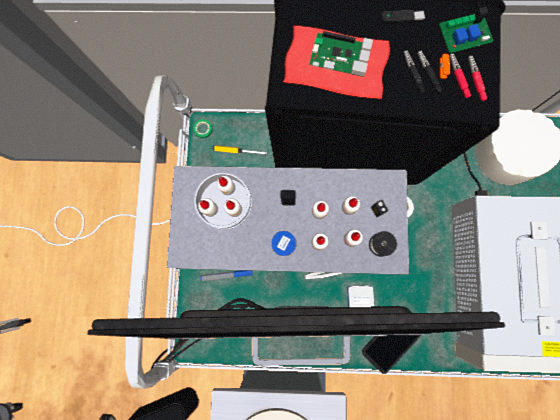

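Scene: tub with three red caps at about (205,208) there. Top: tub at (223,201), caps in tub at (225,182),(205,206),(232,205); loose bottles at (321,208),(352,204),(320,240),(354,237); hex keys (288,197), fuse tin (284,243), battery (379,208), spool (383,243).

```bash
cat > h.py <<'E'
from bench import r
import cv2,numpy as np
from scipy.optimize import least_squares
def rays(f,uv):
    R=cv2.Rodrigues(f["rvec"])[0];c=-R.T@f["tvec"].reshape(3)
    p=np.c_[np.atleast_2d(uv).astype(float),np.ones(len(np.atleast_2d(uv)))]@np.linalg.inv(f["mtx"]).T@R
    return c,p
def plane(f,uv,z):
    c,d=rays(f,uv);return (c+d*((z-c[2])/d[:,2])[:,None])[:,:2]
def caps(f,box=(160,250,180,410)):
    y0,y1,x0,x1=box
    hsv=cv2.cvtColor(f["image"],cv2.COLOR_RGB2HSV)
    m=((hsv[...,1]>130)&(hsv[...,2]>70)&((hsv[...,0]<10)|(hsv[...,0]>170))).astype(np.uint8)
    k=np.zeros_like(m);k[y0:y1,x0:x1]=m[y0:y1,x0:x1]
    n,_,st,ce=cv2.connectedComponentsWithStats(k)
    return [(ce[i].round(1),int(st[i,4])) for i in range(1,n) if st[i,4]>25]
E
python3 - <<'E'
from h import *
f=dict(np.load("pics/top0.npz"))
for c,a in caps(f):
    d=f["depth"][int(round(c[1])),int(round(c[0]))]
    print(c,a,"tub" if c[0]<260 else "",(plane(f,c,.17+.058+(.005 if c[0]<260 else 0))[0]*1e3).round(1),d)
# tub: depth-points on rim
d=f["depth"];v,u=np.mgrid[160:245,180:270];u=u.ravel();v=v.ravel()
c,p=rays(f,np.c_[u,v]);P=c+p*d[v,u][:,None]
g=(f["image"][v,u].max(1).astype(int)-f["image"][v,u].min(1))<30
print("z riser",np.median(P[(P[:,2]>.15)&(P[:,2]<.19),2]))
s=P[(P[:,2]>.207)&(P[:,2]<.219)&g]
q=s[:,:2]
fit=least_squares(lambda t:np.hypot(*(q-t[:2]).T)-t[2],[.53,.12,.054],loss="soft_l1",f_scale=.002).x
print("tub",len(q),(fit*1e3).round(1))
im=cv2.resize(f["image"][155:260,165:425,::-1],None,fx=3,fy=3,interpolation=cv2.INTER_CUBIC);cv2.imwrite("pics/c1.png",im)
# bystanders approx
for n,uv,z in(("hex",(288,191),.255),("tin",(284,243),.192),("bat",(379,207),.218),("spool",(383,243),.208)):print(n,(plane(f,uv,z)[0]*1e3).round())
from scipy.spatial.transform import Rotation as T
o=r.get_obs();print(T.from_rotvec(o["orientation"]).as_matrix().round(3).tolist())
E
```

```text
[222.5 181.3] 57 tub [606.6 113.6] 0.7562295
[352.8 202.5] 51  [ 570.5 -143.3] 0.74989927
[204.1 204.3] 57 tub [559.8 147.4] 0.74889773
[229.8 204.7] 52 tub [560.1  96.8] 0.74664944
[320.9 206.8] 48  [560.6 -81.2] 0.7479967
[355.3 236.2] 52  [ 504.6 -147.9] 0.7386417
[320.4 240.2] 47  [495.3 -80.9] 0.7358207
z riser 0.17026257666519062
tub 423 [573.4 116.3  53.4]
hex [585. -17.]
tin [491. -10.]
bat [ 564. -196.]
spool [ 494. -205.]
[[0.975, 0.22, -0.0], [0.22, -0.975, 0.002], [-0.0, -0.002, -1.0]]
```

View pics/c1.png

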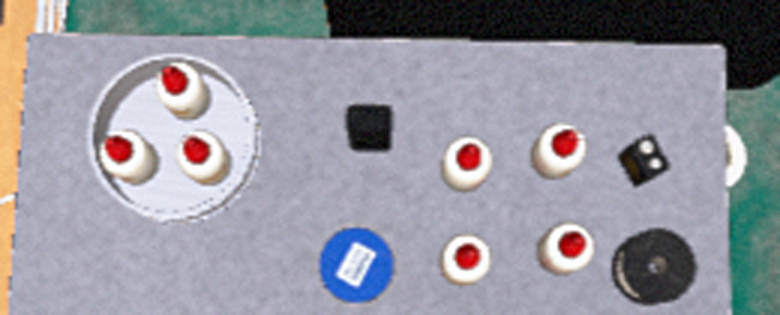

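Crop confirms: the bottles in the tub sit at angles of about −6°, 116° and −125°, so only the last (crop (200,155)) needs to go ~9 mm outward. The free slots are then the middle, 55°, 175° and 295°. I'll rise over the monitor first.

```bash
cat >> h.py <<'E'
from scipy.spatial.transform import Rotation as T
def go(x,y,z,yaw,pos=None,rot=None):
    "shift (mm) and turn in tool axes from the measured pose to the TCP x,y,z (mm), tool x at yaw (deg), tool down"
    o=r.get_obs();R=T.from_rotvec(o["orientation"]) if rot is None else rot
    p=o["tcp_pos"]*1e3 if pos is None else pos
    c,s=np.cos(np.radians(yaw)),np.sin(np.radians(yaw))
    G=T.from_matrix(np.array([[c,s,0],[s,-c,0],[0,0,-1]]))
    return R.inv().apply(np.array([x,y,z])-p).round(1),(R.inv()*G).as_rotvec().round(3)
E
python3 - <<'E'
from h import *
f=dict(np.load("pics/top0.npz"));d=f["depth"];v,u=np.mgrid[160:245,180:270];u=u.ravel();v=v.ravel()
c,p=rays(f,np.c_[u,v]);P=c+p*d[v,u][:,None]
g=(f["image"][v,u].max(1).astype(int)-f["image"][v,u].min(1))<30
for lo,hi in((.211,.22),(.213,.218)):
    q=P[(P[:,2]>lo)&(P[:,2]<hi)&g][:,:2]
    print(len(q),(least_squares(lambda t:np.hypot(*(q-t[:2]).T)-t[2],[.573,.116,.054],loss="soft_l1",f_scale=.001).x*1e3).round(1))
print(go(556,93,470,55))
E
```

```text
367 [573.5 116.6  53.5]
286 [573.6 116.5  53.7]
(array([ 562.8, -643.2, -262.4]), array([-0.002, -0.   , -0.738]))
```

Request:
step_arm:
  moves:
    - [0,0,-50,0,0,0,85]
    - [0,0,-100,0,0,0,70]
    - [0,0,-150,0,0,0,60]
    - [0,0,-200,0,0,0,50]
    - [0,0,-250,0,0,0,45]
    - [0,0,-280,0,0,0,40]
    - [0,0,-280,0,0,0,40]
  grip_force: 40

```text
clock: 0.8
tcp_pos: [0.1487, -0.6596, 0.4929]
orientation: [3.114, 0.346, 0.003]
contact_force: [0.5, 0.4, 0.1]
grip_width: 0.04
gripper_force: 0.0
```

Request:
step_arm:
  moves:
    - [40,-25,0,0,0,0,40]
    - [80,-51,0,0,0,0,40]
    - [120,-77,0,0,0,0,40]
    - [160,-103,0,0,0,0,40]
    - [200,-130,0,0,0,0,40]
    - [240,-156,0,0,0,0,40]
    - [280,-182,0,0,0,0,40]
    - [310,-205,0,0,0,0,40]

```text
clock: 1.6
tcp_pos: [0.4076, -0.3874, 0.4861]
orientation: [-3.12, -0.352, 0.001]
contact_force: [0.6, -0.3, 0.1]
grip_width: 0.0401
gripper_force: 0.0
```

```bash
python3 -c "
from h import *
print(go(556.3,91.9,400,55),r.get_obs()['joints'].round(2))"
```

```text
(array([ 251.7, -434. ,   86.8]), array([-0.002, -0.   , -0.735])) [ 0.78  0.17 -0.16  1.37  0.03  1.61 -0.72]
```

Request:
step_arm:
  moves:
    - [25,-43,0,0,0,-0.1,40]
    - [50,-86,0,0,0,-0.2,40]
    - [75,-130,0,0,0,-0.3,40]
    - [100,-173,0,0,0,-0.4,40]
    - [126,-217,0,0,0,-0.5,40]
    - [151,-260,0,0,0,-0.6,40]
    - [176,-304,20,0,0,-0.7,40]
    - [201,-347,40,0,0,-0.735,40]

```text
clock: 2.4
tcp_pos: [0.523, -0.0137, 0.4498]
orientation: [2.786, 1.451, -0.0]
contact_force: [-0.8, -1.1, -0.7]
grip_width: 0.0401
gripper_force: 0.0
```

```bash
python3 -c "
from h import *
print(go(556.3,91.9,330,55),r.get_obs()['joints'].round(2))"
```

```text
(array([105.6, -33.3, 119.8]), array([0., 0., 0.])) [ 0.37  0.12 -0.52  1.51  0.06  1.52 -0.76]
```

Request:
step_arm:
  moves:
    - [40,-12,40,0,0,0,40]
    - [75,-22,80,0,0,0,40]
    - [85,-25,110,0,0,0,40]
    - [85,-25,110,0,0,0,40]
    - [85,-25,110,0,0,0,40]

```text
clock: 2.9
tcp_pos: [0.5509, 0.0677, 0.34]
orientation: [-2.788, -1.447, 0.004]
contact_force: [-0.1, -0.3, 1.1]
grip_width: 0.0399
gripper_force: 0.0
```

```bash
python3 -c "
from h import *
print(go(556.3,91.9,228.5,55),r.get_obs()['joints'].round(2),r.get_obs()['qvel'].round(2))"
```

```text
(array([ 23.1,  -9.3, 111.5]), array([-0.002,  0.002, -0.003])) [ 0.25  0.23 -0.58  1.63  0.13  1.32 -0.97] [ 0.02 -0.03  0.02 -0.05 -0.    0.01  0.  ]
```

Request:
step_arm:
  moves:
    - [23,-9,20,0,0,0,40]
    - [23,-9,50,0,0,0,40]
    - [23,-9,80,0,0,0,40]
    - [23,-9,100,0,0,0,40]
    - [23,-9,111.5,0,0,0,40]
    - [23,-9,111.5,0,0,0,40]
    - [23,-9,111.5,0,0,0,10]
    - [23,-9,111.5,0,0,0,10]

```text
clock: 3.7
tcp_pos: [0.5586, 0.0922, 0.2312]
orientation: [2.788, 1.445, 0.004]
contact_force: [-0.1, 0.0, 0.2]
grip_width: 0.0115
gripper_force: 0.0
```

Request:
step_arm:
  moves:
    - [0,0,0,0,0,0,10]
    - [0,0,0,0,0,0,10]

```text
clock: 3.9
tcp_pos: [0.5579, 0.0923, 0.2302]
orientation: [2.789, 1.446, 0.002]
contact_force: [-0.2, 0.4, 0.0]
grip_width: 0.0101
gripper_force: 0.0
```

Run:
```python
from h import *
f=r.grab_frame("scene");cv2.imwrite("pics/s1.png",cv2.resize(f["image"][120:270,160:360,::-1],None,fx=4,fy=4,interpolation=cv2.INTER_CUBIC))
# target: slot 235deg + 5 mm outward
a=np.radians(235);print(go(573.8+39*np.cos(a),116.7+39*np.sin(a),232,55))
```

```text
(array([-9.8, -0.8, -2.1]), array([ 0.001, -0.001, -0.003]))
```

View pics/s1.png

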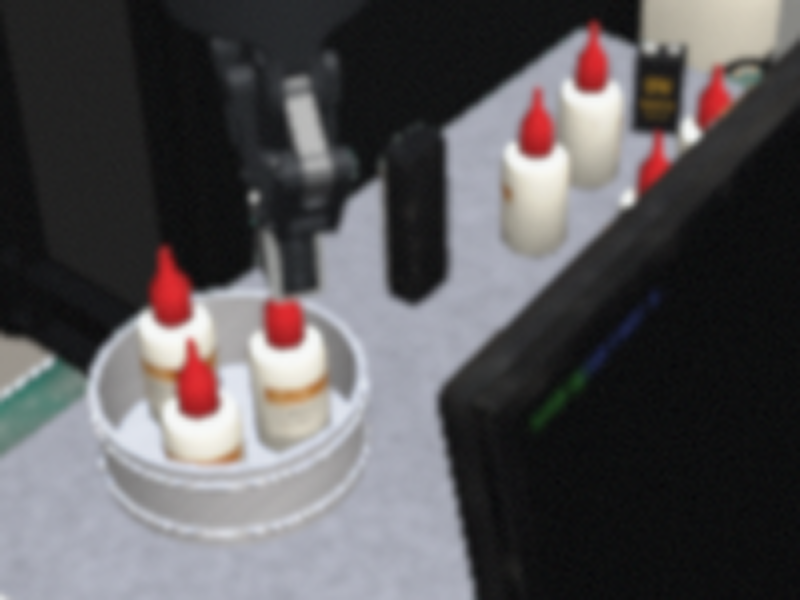

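Scene crop: fingers sit over the right-hand tub bottle, but the lower cap is visible below them at (285,325) and the opening ran through to 10 mm, so nothing was gripped: the tips stand too high. I'll check the tip height in depth.

Run:
```python
from h import *
f=r.grab_frame("scene");d=f["depth"]
for y in range(150,212,3):
    row=[]
    for x in range(222,248,3):
        c,p=rays(f,[x,y]);P=(c+p[0]*d[y,x])*1e3;row.append("%d,%d,%d"%tuple(P))
    print(y,row)
print((cv2.Rodrigues(f["rvec"])[0]@r.get_obs()["tcp_pos"]+f["tvec"].reshape(3))@f["mtx"].T)
q=cv2.projectPoints(r.get_obs()["tcp_pos"].reshape(1,3),f["rvec"],f["tvec"],f["mtx"],None)[0];print(q)
```

```text
150 ['550,113,343', '543,115,347', '533,119,353', '528,119,355', '522,119,357', '519,116,357', '525,104,348', '533,88,337', '680,-84,190']
153 ['550,114,338', '545,114,341', '535,118,346', '536,111,343', '519,123,355', '516,119,354', '538,90,330', '532,89,332', '680,-84,183']
156 ['551,114,333', '547,112,334', '541,112,336', '539,108,334', '518,124,352', '514,123,353', '511,120,352', '533,89,327', '680,-83,176']
159 ['550,116,330', '552,107,324', '549,104,323', '546,101,323', '515,128,350', '511,126,350', '509,122,349', '505,121,350', '501,119,351']
162 ['551,115,324', '550,110,321', '526,128,341', '514,135,350', '512,132,348', '508,130,349', '507,125,346', '503,123,347', '501,120,346']
165 ['552,115,318', '548,112,318', '529,126,333', '513,137,346', '510,134,346', '508,130,344', '505,128,344', '503,123,342', '500,121,342']
168 ['689,-20,178', '550,111,311', '530,126,328', '513,137,341', '511,133,340', '511,128,337', '508,124,336', '508,119,333', '505,115,332']
171 ['689,-19,172', '552,110,304', '531,125,321', '518,132,331', '516,128,330', '516,123,327', '513,120,326', '512,115,324',
[... 1144 characters left out ...]
243', '555,99,244', '553,95,242', '574,65,213', '570,63,214', '601,20,171', '597,17,171']
201 ['602,74,199', '598,70,198', '558,104,240', '554,101,240', '553,95,236', '575,65,206', '569,64,208', '560,66,214', '591,24,171']
204 ['603,74,192', '569,100,226', '558,104,234', '555,100,233', '552,97,232', '552,90,227', '569,65,202', '561,66,207', '550,70,215']
207 ['571,105,222', '564,105,225', '558,105,229', '554,102,229', '551,98,227', '548,94,226', '548,88,222', '561,66,200', '551,70,208']
210 ['568,109,220', '560,110,225', '554,109,227', '552,105,225', '549,101,224', '545,98,224', '544,92,220', '562,65,192', '551,70,201']
[168.3999458  145.88841765   0.72056612]
[[[233.70505748 202.46361049]]]
```

The fingers end about 25–28 mm above the reported TCP, so I'll open, go lower in stages and close.

Request:
step_arm:
  moves:
    - [0,0,0,0,0,0,40]
    - [0,0,0,0,0,0,40]
    - [-1,0,10,0,0,0,40]
    - [-1,0,20,0,0,0,40]
    - [-1,0,20,0,0,0,5]
    - [-1,0,20,0,0,0,5]
    - [-1,0,20,0,0,0,5]
    - [-1,0,20,0,0,0,5]

```text
clock: 4.8
tcp_pos: [0.5571, 0.0914, 0.2097]
orientation: [2.789, 1.446, 0.001]
contact_force: [0.0, 0.7, 0.1]
grip_width: 0.014
gripper_force: 38.9
```

Run:
```python
from h import *
f=r.grab_frame("scene");cv2.imwrite("pics/s2.png",cv2.resize(f["image"][120:270,160:360,::-1],None,fx=4,fy=4,interpolation=cv2.INTER_CUBIC))
print(r.get_obs())
```

```text
{'clock': 4.85, 'joints': array([ 0.18776469,  0.35004187, -0.57522903,  1.79118727,  0.21526431,
        1.06269807, -1.07925299]), 'qvel': array([-8.60589540e-04,  6.93269241e-05,  2.03953855e-03,  2.14639289e-04,
       -8.75173350e-04,  2.69265582e-05,  1.10977924e-03]), 'tau': array([-3.32343552e-03, -4.69119179e+01, -4.94037867e+00, -2.69685781e+01,
        1.13213633e-02, -1.90272825e-03,  2.34646823e-04]), 'tcp_pos': array([0.55705499, 0.09141822, 0.20963297]), 'orientation': array([2.78885450e+00, 1.44610670e+00, 6.71923863e-04]), 'contact_force': array([-0.12394758,  0.42738814,  0.33512552]), 'moment': array([-0.05246505,  0.05177157, -0.05915328]), 'gripper_force': 38.865216131089255, 'grip_width': 0.013901258803732483}
```

View pics/s2.png

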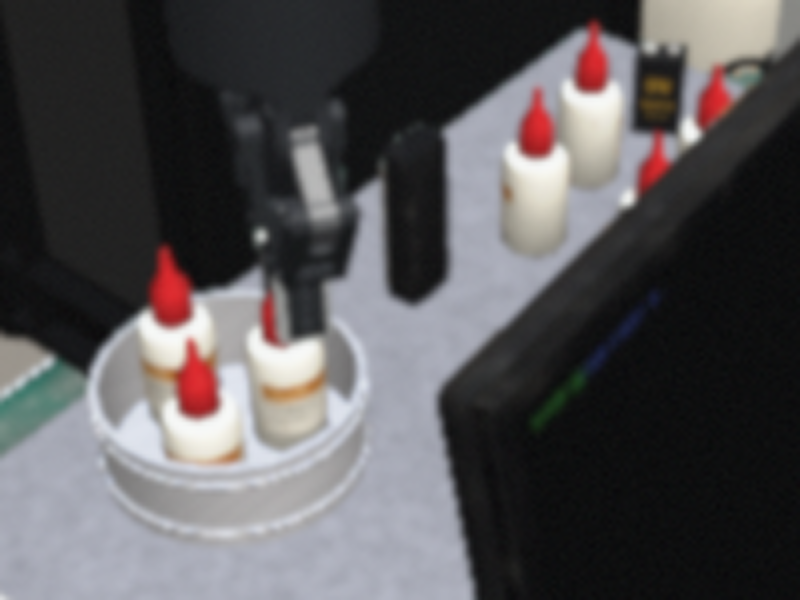

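Now gripped (14 mm) but near the cone; I'll regrip 7 mm lower for a firm hold.

Request:
step_arm:
  moves:
    - [0,0,0,0,0,0,26]
    - [0,0,0,0,0,0,26]
    - [0,0,7,0,0,0,26]
    - [0,0,7,0,0,0,5]
    - [0,0,7,0,0,0,5]
    - [0,0,7,0,0,0,5]

```text
clock: 5.45
tcp_pos: [0.5567, 0.0914, 0.2022]
orientation: [-2.789, -1.446, 0.001]
contact_force: [0.0, -0.3, -0.5]
grip_width: 0.0148
gripper_force: 40.2
```

Run:
```python
from h import *
a=np.radians(235);o=r.get_obs();print(o["contact_force"].round(1),o["grip_width"],go(573.8+39*np.cos(a),116.7+39*np.sin(a),205,55))
```

```text
[ 0.  -0.3 -0.5] 0.014844009181055362 (array([-8.4, -0.5, -2.8]), array([-0.   ,  0.   , -0.003]))
```

Request:
step_arm:
  moves:
    - [0,0,-4,0,0,0,5]
    - [0,0,-4,0,0,0,5]
    - [-4,-0.3,-4,0,0,0,5]
    - [-8.5,-0.5,-4,0,0,0,5]
    - [-8.5,-0.5,-4,0,0,0,5]
    - [-8.5,-0.5,-1,0,0,0,5]
    - [-8.5,-0.5,0,0,0,0,5]
    - [-8.5,-0.5,0,0,0,0,5]

```text
clock: 6.25
tcp_pos: [0.5514, 0.0847, 0.202]
orientation: [-2.789, -1.446, 0.001]
contact_force: [-1.0, -0.5, 0.3]
grip_width: 0.0152
gripper_force: 40.2
```

Request:
step_arm:
  moves:
    - [0,0,0,0,0,0,26]
    - [0,0,0,0,0,0,26]
    - [0,0,-20,0,0,0,30]
    - [0,0,-50,0,0,0,40]
    - [0,0,-90,0,0,0,40]
    - [0,0,-130,0,0,0,40]
    - [0,0,-130,0,0,0,40]

```text
clock: 6.95
tcp_pos: [0.5544, 0.086, 0.3386]
orientation: [2.786, 1.445, 0.015]
contact_force: [0.5, 1.1, 0.3]
grip_width: 0.0399
gripper_force: 0.0
```

Run:
```python
from h import *
# next: bottle (560.2,-81) with yaw -5, TCP offset +5 along tool x
a=np.radians(-5);print(go(560.2+5*np.cos(a),-81+5*np.sin(a),335,-5), r.get_obs()["joints"].round(2))
```

```text
(array([-130.7,  105.3,    3.4]), array([ 0.003, -0.01 ,  1.044])) [ 0.23  0.24 -0.59  1.63  0.14  1.3  -1.  ]
```

Request:
step_arm:
  moves:
    - [-25,20,-2,0,0,0.14,40]
    - [-50,40,-2,0,0,0.28,40]
    - [-75,60,-2,0,0,0.42,40]
    - [-100,80,-2,0,0,0.56,40]
    - [-120,100,-2,0,0,0.7,40]
    - [-128,107,-2,0,0,0.84,40]
    - [-128,107,-2,0,0,0.98,40]
    - [-128,107,-2,0,0,1.047,40]

```text
clock: 7.75
tcp_pos: [0.5651, -0.0822, 0.3337]
orientation: [-3.138, 0.151, 0.001]
contact_force: [-0.0, 0.5, 0.3]
grip_width: 0.0403
gripper_force: 0.0
```

Request:
step_arm:
  moves:
    - [0,0,20,0,0,0,40]
    - [0,0,20,0,0,0,40]
    - [0,0,20,0,0,0,40]

```text
clock: 8.05
tcp_pos: [0.5649, -0.0815, 0.3141]
orientation: [-3.138, 0.141, 0.002]
contact_force: [0.7, 0.7, 0.1]
grip_width: 0.0402
gripper_force: 0.0
```

Run:
```python
from h import *
a=np.radians(-5);print(go(560.2+5*np.cos(a),-81+5*np.sin(a),197,-5), r.get_obs()["joints"].round(2))
f=r.grab_frame("top");np.savez("pics/top1.npz",**f)
for c,ar in caps(f): print(c,ar,(plane(f,c,(.238 if c[0]<260 else .231))[0]*1e3).round(1))
```

```text
(array([ 4.000e-01, -1.000e-01,  1.171e+02]), array([ 0.   ,  0.001, -0.003])) [ 0.33  0.25 -0.36  1.65  0.09  1.26 -1.71]
[222.4 181.3] 58 [605.5 112.8]
[204.1 204.3] 57 [558.9 146.3]
[232.4 206.4] 52 [556.   90.8]
```

Request:
step_arm:
  moves:
    - [0,0,35,0,0,0,40]
    - [0,0,70,0,0,0,40]
    - [0,0,100,0,0,0,40]
    - [0,0,117,0,0,0,40]
    - [0,0,117,0,0,0,40]
    - [0,0,117,0,0,0,5]
    - [0,0,117,0,0,0,5]
    - [0,0,117,0,0,0,5]

```text
clock: 8.9
tcp_pos: [0.5666, -0.0815, 0.1993]
orientation: [3.138, -0.142, 0.005]
contact_force: [0.5, 1.1, 3.3]
grip_width: 0.0147
gripper_force: 39.2
```

Request:
step_arm:
  moves:
    - [0,0,0,0,0,0,5]
    - [0,0,-10,0,0,0,5]
    - [0,0,-40,0,0,0,5]
    - [0,0,-80,0,0,0,5]
    - [0,0,-115,0,0,0,5]
    - [0,0,-115,0,0,0,5]
    - [0,0,-115,0,0,0,5]

```text
clock: 9.6
tcp_pos: [0.5654, -0.0816, 0.3134]
orientation: [3.138, -0.142, 0.003]
contact_force: [-0.5, -0.1, -1.5]
grip_width: 0.0148
gripper_force: 38.9
```

Run:
```python
from h import *
a=np.radians(-5);print(go(573.7+5*np.cos(a),117.5+5*np.sin(a),312,-5))
```

```text
(array([  -4.7, -199.1,    1.3]), array([ 0.   , -0.002, -0.003]))
```

Request:
step_arm:
  moves:
    - [0,-40,0,0,0,0,5]
    - [-1,-80,0,0,0,0,5]
    - [-2,-120,0,0,0,0,5]
    - [-3,-160,0,0,0,0,5]
    - [-4,-190,0,0,0,0,5]
    - [-4.7,-199,0,0,0,0,5]
    - [-4.7,-199,0,0,0,0,5]
    - [-4.7,-199,0,0,0,0,5]

```text
clock: 10.4
tcp_pos: [0.5783, 0.1152, 0.3114]
orientation: [3.137, -0.144, -0.003]
contact_force: [1.2, -0.9, -0.3]
grip_width: 0.0149
gripper_force: 38.9
```

Run:
```python
from h import *
a=np.radians(-5);print(go(573.7+5*np.cos(a),117.5+5*np.sin(a),204,-5))
f=r.grab_frame("scene");cv2.imwrite("pics/s3.png",cv2.resize(f["image"][110:260,130:330,::-1],None,fx=4,fy=4,interpolation=cv2.INTER_CUBIC))
```

```text
(array([  0.4,  -2.1, 107.4]), array([ 0.002,  0.002, -0.004]))
```

View pics/s3.png

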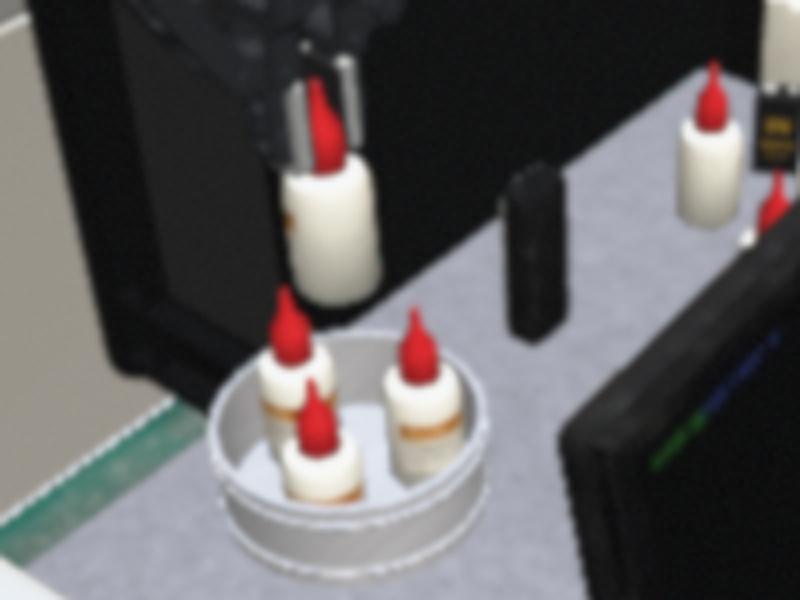

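Held bottle hangs nearly upright at (330,200) above the tub, the middle of the tub is free between the three bottles. Lowering.

Request:
step_arm:
  moves:
    - [0.4,-1,25,0,0,0,5]
    - [0.4,-1,50,0,0,0,5]
    - [0.4,-1,65,0,0,0,5]
    - [0.4,-1,78,0,0,0,5]
    - [0.4,-1,90,0,0,0,5]
    - [0.4,-1,98,0,0,0,5]
    - [0.4,-1,103,0,0,0,5]
    - [0.4,-1,105,0,0,0,5]

```text
clock: 11.25
tcp_pos: [0.579, 0.118, 0.2072]
orientation: [3.138, -0.142, -0.0]
contact_force: [0.8, 0.7, -0.6]
grip_width: 0.0145
gripper_force: 39.0
```

Request:
step_arm:
  moves:
    - [0,0,1.5,0,0,0,5]
    - [0,0,3,0,0,0,5]

```text
clock: 11.45
tcp_pos: [0.5794, 0.1181, 0.2048]
orientation: [-3.138, 0.142, -0.001]
contact_force: [-1.1, -0.3, -0.9]
grip_width: 0.0148
gripper_force: 39.0
```

Request:
step_arm:
  moves:
    - [0,0,1.5,0,0,0,5]
    - [0,0,1.5,0,0,0,5]
    - [0,0,1.5,0,0,0,24]
    - [0,0,1.5,0,0,0,24]
    - [0,0,-20,0,0,0,24]
    - [0,0,-50,0,0,0,30]
    - [0,0,-90,0,0,0,40]
    - [0,0,-130,0,0,0,40]

```text
clock: 12.25
tcp_pos: [0.5786, 0.1179, 0.3354]
orientation: [3.138, -0.141, -0.002]
contact_force: [0.0, 0.7, -0.3]
grip_width: 0.0398
gripper_force: 0.0
```

Run:
```python
from h import *
o=r.get_obs();p=np.array([579.4,118.1,333.]);print(p)
# bottle (570,-142.8) for slot 55, yaw 55, offset +6 along tool x
a=np.radians(55);print(go(569.9+5*np.cos(a),-142.6+5*np.sin(a),320,55,pos=p))
print(go(560,-82,320,55,pos=p))
```

```text
[579.4 118.1 333. ]
(array([ 16.5, 256.2,  13. ]), array([-0.00e+00,  1.00e-03, -1.05e+00]))
(array([ -1.3, 201. ,  13.1]), array([-0.00e+00,  1.00e-03, -1.05e+00]))
```

Request:
step_arm:
  moves:
    - [2,40,0,0,0,-0.14,40]
    - [4,80,0,0,0,-0.28,40]
    - [7,120,0,0,0,-0.42,40]
    - [10,160,0,0,0,-0.56,40]
    - [13,200,0,0,0,-0.7,40]
    - [15,235,5,0,0,-0.84,40]
    - [16.5,256,13,0,0,-0.98,40]
    - [16.5,256,13,0,0,-1.05,40]

```text
clock: 13.05
tcp_pos: [0.5711, -0.1435, 0.3197]
orientation: [-2.788, -1.448, 0.005]
contact_force: [0.0, 0.4, -0.4]
grip_width: 0.0401
gripper_force: 0.0
```

Request:
step_arm:
  moves:
    - [0,0,10,0,0,0,40]
    - [0,0,20,0,0,0,40]
    - [0,0,20,0,0,0,40]

```text
clock: 13.35
tcp_pos: [0.5714, -0.1375, 0.2993]
orientation: [-2.785, -1.449, 0.004]
contact_force: [-0.2, 0.2, 0.5]
grip_width: 0.04
gripper_force: 0.0
```

Run:
```python
from h import *
a=np.radians(55);print(go(569.9+5*np.cos(a),-142.6+5*np.sin(a),197.5,55), r.get_obs()["joints"].round(2))
f=r.grab_frame("top");np.savez("pics/top2.npz",**f)
for c,ar in caps(f): print(c,ar,(plane(f,c,(.238 if c[0]<260 else .231))[0]*1e3).round(1)-([573.8,116.7] if c[0]<260 else 0))
```

```text
(array([1.000e-01, 2.000e+00, 1.018e+02]), array([-0.003,  0.001, -0.   ])) [ 0.51  0.3  -0.48  1.63  0.15  1.25 -0.61]
[222.4 181.3] 58 [31.7 -3.9]
[219.1 197.5] 53 [-0.8  0.9]
[204.1 204.3] 57 [-14.9  29.6]
[232.7 206.7] 52 [-18.4 -26.5]
[355.4 236.2] 51 [ 504.3 -147.7]
[320.3 240.2] 46 [495.1 -80.5]
```

Request:
step_arm:
  moves:
    - [0,2,35,0,0,0,40]
    - [0,2,70,0,0,0,40]
    - [0,2,92,0,0,0,40]
    - [0,2,101,0,0,0,40]
    - [0,2,101,0,0,0,40]
    - [0,2,101,0,0,0,5]
    - [0,2,101,0,0,0,5]
    - [0,2,101,0,0,0,5]

```text
clock: 14.2
tcp_pos: [0.5751, -0.1395, 0.2021]
orientation: [2.785, 1.45, 0.003]
contact_force: [-0.9, 1.4, 4.3]
grip_width: 0.0143
gripper_force: 39.1
```

Request:
step_arm:
  moves:
    - [0,0,0,0,0,0,5]
    - [0,0,-10,0,0,0,5]
    - [0,0,-40,0,0,0,5]
    - [0,0,-80,0,0,0,5]
    - [0,0,-115,0,0,0,5]
    - [0,0,-115,0,0,0,5]
    - [0,0,-115,0,0,0,5]

```text
clock: 14.9
tcp_pos: [0.5743, -0.1397, 0.3164]
orientation: [2.786, 1.449, 0.002]
contact_force: [-0.1, -0.2, -1.3]
grip_width: 0.0142
gripper_force: 39.0
```

Run:
```python
from h import *
a=np.radians(55);print(go(593.6+5*np.cos(a),144.3+5*np.sin(a),312,55))
```

```text
(array([ 248.7, -147.2,    4.3]), array([ 0.002, -0.   , -0.   ]))
```

Request:
step_arm:
  moves:
    - [35,-20,0,0,0,0,5]
    - [73,-43,0,0,0,0,5]
    - [111,-66,0,0,0,0,5]
    - [150,-89,0,0,0,0,5]
    - [190,-112,0,0,0,0,5]
    - [228,-135,0,0,0,0,5]
    - [247,-146,0,0,0,0,5]
    - [248.5,-147,0,0,0,0,5]

```text
clock: 15.7
tcp_pos: [0.5945, 0.1528, 0.3137]
orientation: [-2.779, -1.459, 0.003]
contact_force: [0.5, -0.2, -0.3]
grip_width: 0.0143
gripper_force: 39.0
```

Request:
step_arm:
  moves:
    - [0,0,15,0,0,0,5]
    - [0,0,20,0,0,0,5]
    - [0,0,20,0,0,0,5]
    - [0,0,20,0,0,0,5]

```text
clock: 16.1
tcp_pos: [0.5962, 0.1467, 0.2949]
orientation: [2.788, 1.447, -0.002]
contact_force: [-0.1, -0.4, -0.3]
grip_width: 0.0143
gripper_force: 39.0
```

Run:
```python
from h import *
a=np.radians(55);print(go(593.6+5*np.cos(a),144.3+5*np.sin(a),206.4,55),r.get_obs()["qvel"].round(2))
```

```text
(array([ 1.6, -0.7, 88.5]), array([-0.   ,  0.001, -0.002])) [-0.01 -0.01 -0.01 -0.02 -0.   -0.   -0.  ]
```

Request:
step_arm:
  moves:
    - [1.6,-0.7,20,0,0,0,5]
    - [1.6,-0.7,35,0,0,0,5]
    - [1.6,-0.7,48,0,0,0,5]
    - [1.6,-0.7,60,0,0,0,5]
    - [1.6,-0.7,70,0,0,0,5]
    - [1.6,-0.7,79,0,0,0,5]
    - [1.6,-0.7,85,0,0,0,5]
    - [1.6,-0.7,88,0,0,0,5]

```text
clock: 16.9
tcp_pos: [0.5965, 0.1501, 0.207]
orientation: [-2.787, -1.45, 0.0]
contact_force: [-2.4, 0.8, 13.0]
grip_width: 0.0142
gripper_force: 40.9
```

Request:
step_arm:
  moves:
    - [0,0,1,0,0,0,5]
    - [0,0,1,0,0,0,5]

```text
clock: 17.1
tcp_pos: [0.5969, 0.1504, 0.2072]
orientation: [2.787, 1.451, 0.002]
contact_force: [-0.7, 0.2, 2.9]
grip_width: 0.0144
gripper_force: 39.6
```

Request:
step_arm:
  moves:
    - [0,0,0,0,0,0,24]
    - [0,0,0,0,0,0,24]
    - [0,0,-20,0,0,0,24]
    - [0,0,-50,0,0,0,30]
    - [0,0,-90,0,0,0,40]
    - [0,0,-125,0,0,0,40]
    - [0,0,-125,0,0,0,40]
    - [0,0,-125,0,0,0,40]

```text
clock: 17.9
tcp_pos: [0.5969, 0.1501, 0.332]
orientation: [2.786, 1.45, 0.002]
contact_force: [0.2, 0.4, -0.6]
grip_width: 0.0401
gripper_force: 0.0
```

Run:
```python
from h import *
# bottle (504.3,-147.7) for slot 295, yaw 115, offset -5 along tool x (outward = 295)
a=np.radians(295);print(go(504.3+5*np.cos(a),-147.7+5*np.sin(a),320,115))
```

```text
(array([-299.5,   99.4,   11.8]), array([ 0.002, -0.   , -1.047]))
```

Request:
step_arm:
  moves:
    - [-42,14,0,0,0,-0.14,40]
    - [-86,28,0,0,0,-0.28,40]
    - [-130,43,0,0,0,-0.42,40]
    - [-174,58,0,0,0,-0.56,40]
    - [-218,72,0,0,0,-0.7,40]
    - [-260,86,0,0,0,-0.84,40]
    - [-290,96,6,0,0,-0.98,40]
    - [-299.5,99.5,12,0,0,-1.047,40]

```text
clock: 18.7
tcp_pos: [0.5036, -0.158, 0.3174]
orientation: [-1.69, -2.645, 0.005]
contact_force: [-0.0, 0.8, -0.2]
grip_width: 0.0399
gripper_force: 0.0
```

Request:
step_arm:
  moves:
    - [0,0,10,0,0,0,40]
    - [0,0,20,0,0,0,40]
    - [0,0,20,0,0,0,40]
    - [0,0,20,0,0,0,40]

```text
clock: 19.1
tcp_pos: [0.5064, -0.1509, 0.299]
orientation: [-1.686, -2.65, -0.0]
contact_force: [0.8, 0.7, -0.2]
grip_width: 0.0396
gripper_force: 0.0
```

Run:
```python
from h import *
a=np.radians(295);print(go(504.3+5*np.cos(a),-147.7+5*np.sin(a),198,115), r.get_obs()["joints"].round(2),r.get_obs()["qvel"].round(2))
f=r.grab_frame("top");np.savez("pics/top3.npz",**f)
for c,ar in caps(f): print(c,ar,(plane(f,c,(.238 if c[0]<260 else .231))[0]*1e3).round(1)-([573.8,116.7] if c[0]<260 else 0))
```

```text
(array([ -1.3,  -0.5, 101. ]), array([-0.   , -0.001,  0.001])) [ 0.71  0.21 -0.62  1.75  0.13  1.22  0.49] [ 0.   -0.01  0.   -0.02 -0.    0.    0.01]
[222.5 181.3] 57 [31.7 -4.1]
[205.4 187.9] 55 [17.8 28.9]
[219.2 197.5] 52 [-0.8  0.7]
[204.1 204.3] 57 [-14.9  29.6]
[232.7 206.7] 52 [-18.4 -26.5]
[355.3 236.2] 52 [ 504.3 -147.5]
[320.3 240.2] 46 [495.1 -80.5]
```

Request:
step_arm:
  moves:
    - [-1.3,-0.5,35,0,0,0,40]
    - [-1.3,-0.5,70,0,0,0,40]
    - [-1.3,-0.5,92,0,0,0,40]
    - [-1.3,-0.5,101,0,0,0,40]
    - [-1.3,-0.5,101,0,0,0,40]
    - [-1.3,-0.5,101,0,0,0,5]
    - [-1.3,-0.5,101,0,0,0,5]
    - [-1.3,-0.5,101,0,0,0,5]

```text
clock: 19.95
tcp_pos: [0.5077, -0.1538, 0.2001]
orientation: [1.687, 2.647, 0.002]
contact_force: [0.6, -0.4, 5.1]
grip_width: 0.0147
gripper_force: 39.3
```

Request:
step_arm:
  moves:
    - [0,0,0,0,0,0,5]
    - [0,0,-10,0,0,0,5]
    - [0,0,-40,0,0,0,5]
    - [0,0,-80,0,0,0,5]
    - [0,0,-115,0,0,0,5]
    - [0,0,-115,0,0,0,5]
    - [0,0,-115,0,0,0,5]

```text
clock: 20.65
tcp_pos: [0.5064, -0.1539, 0.3143]
orientation: [1.688, 2.648, 0.0]
contact_force: [-0.1, 0.5, -1.8]
grip_width: 0.0145
gripper_force: 39.1
```

Run:
```python
from h import *
a=np.radians(295);print(go(587.9+5*np.cos(a),84.7+5*np.sin(a),312,115))
```

```text
(array([176.9, 174.6,   2.3]), array([ 0.001,  0.001, -0.001]))
```

Request:
step_arm:
  moves:
    - [25,25,0,0,0,0,5]
    - [52,52,0,0,0,0,5]
    - [80,79,0,0,0,0,5]
    - [108,107,0,0,0,0,5]
    - [136,135,0,0,0,0,5]
    - [162,161,0,0,0,0,5]
    - [174.5,174,0,0,0,0,5]
    - [175.4,174.6,0,0,0,0,5]

```text
clock: 21.45
tcp_pos: [0.5896, 0.0823, 0.3117]
orientation: [-1.68, -2.651, 0.001]
contact_force: [0.1, 0.0, -0.7]
grip_width: 0.0145
gripper_force: 39.1
```

Request:
step_arm:
  moves:
    - [0,0,15,0,0,0,5]
    - [0,0,20,0,0,0,5]
    - [0,0,20,0,0,0,5]
    - [0,0,20,0,0,0,5]

```text
clock: 21.85
tcp_pos: [0.5902, 0.0776, 0.293]
orientation: [-1.69, -2.648, 0.001]
contact_force: [0.5, -0.5, -0.6]
grip_width: 0.0147
gripper_force: 39.1
```

Run:
```python
from h import *
a=np.radians(295);print(go(587.9+6.5*np.cos(a),84.7+6.5*np.sin(a),204.5,115),r.get_obs()["qvel"].round(2))
```

```text
(array([ 0.9,  1. , 88.5]), array([-0.001,  0.   , -0.002])) [-0.   -0.01 -0.01 -0.02 -0.    0.   -0.  ]
```

Request:
step_arm:
  moves:
    - [0.9,1,20,0,0,0,5]
    - [0.9,1,35,0,0,0,5]
    - [0.9,1,45,0,0,0,5]
    - [0.9,1,54,0,0,0,5]
    - [0.9,1,62,0,0,0,5]
    - [0.9,1,70,0,0,0,5]
    - [0.9,1,77,0,0,0,5]
    - [0.9,1,82,0,0,0,5]

```text
clock: 22.65
tcp_pos: [0.591, 0.0801, 0.2108]
orientation: [-1.688, -2.649, 0.0]
contact_force: [-0.5, 0.7, -0.4]
grip_width: 0.0148
gripper_force: 39.1
```

Request:
step_arm:
  moves:
    - [0,0,3,0,0,0,5]
    - [0,0,6,0,0,0,5]
    - [0,0,6,0,0,0,5]

```text
clock: 22.95
tcp_pos: [0.5912, 0.0803, 0.2054]
orientation: [1.688, 2.649, 0.0]
contact_force: [0.8, 0.2, -0.7]
grip_width: 0.0145
gripper_force: 39.1
```

Request:
step_arm:
  moves:
    - [0,0,1,0,0,0,5]
    - [0,0,1,0,0,0,24]
    - [0,0,1,0,0,0,24]
    - [0,0,-20,0,0,0,24]
    - [0,0,-50,0,0,0,30]
    - [0,0,-90,0,0,0,40]
    - [0,0,-125,0,0,0,40]
    - [0,0,-125,0,0,0,40]

```text
clock: 23.75
tcp_pos: [0.5933, 0.0815, 0.336]
orientation: [1.685, 2.644, 0.01]
contact_force: [0.7, -0.3, -0.5]
grip_width: 0.0399
gripper_force: 0.0
```

Run:
```python
from h import *
# bottle (495.1,-80.5) for slot 175, yaw 175, offset +5 outward
a=np.radians(175);print(go(495.1+5*np.cos(a),-80.5+5*np.sin(a),320,175),go(495.1+5*np.cos(a),-80.5+5*np.sin(a),320,-5))
```

```text
(array([-102.8, -161.9,   14.8]), array([ 0.007,  0.007, -1.048])) (array([-102.8, -161.9,   14.8]), array([ 0.008, -0.008,  2.094]))
```

Request:
step_arm:
  moves:
    - [-20,-30,0,0,0,-0.14,40]
    - [-40,-60,0,0,0,-0.28,40]
    - [-60,-92,0,0,0,-0.42,40]
    - [-80,-124,0,0,0,-0.56,40]
    - [-96,-152,0,0,0,-0.7,40]
    - [-103,-160,0,0,0,-0.84,40]
    - [-103,-160,6,0,0,-0.98,40]
    - [-103,-160,12,0,0,-1.047,40]

```text
clock: 24.55
tcp_pos: [0.489, -0.0816, 0.3179]
orientation: [-0.133, -3.139, 0.001]
contact_force: [-0.1, 0.9, -0.4]
grip_width: 0.04
gripper_force: 0.0
```

Request:
step_arm:
  moves:
    - [0,0,10,0,0,0,40]
    - [0,0,20,0,0,0,40]
    - [0,0,20,0,0,0,40]
    - [0,0,20,0,0,0,40]

```text
clock: 24.95
tcp_pos: [0.4894, -0.0805, 0.2981]
orientation: [-0.139, -3.138, -0.0]
contact_force: [-1.0, 0.5, 0.1]
grip_width: 0.0399
gripper_force: 0.0
```

Run:
```python
from h import *
a=np.radians(175);print(go(495.1+5*np.cos(a),-80.5+5*np.sin(a),198,175), r.get_obs()["joints"].round(2),r.get_obs()["qvel"].round(2))
f=r.grab_frame("top");np.savez("pics/top4.npz",**f)
for c,ar in caps(f): print(c,ar,(plane(f,c,(.238 if c[0]<260 else .231))[0]*1e3).round(1)-([573.8,116.7] if c[0]<260 else 0))
```

```text
(array([ -0.8,   0.5, 100.1]), array([ 0.   , -0.001, -0.001])) [ 0.78  0.18 -0.83  1.81  0.14  1.21  1.39] [ 0.   -0.01 -0.   -0.01 -0.    0.    0.  ]
[222.5 181.3] 58 [31.7 -4.1]
[205.4 187.9] 54 [17.8 28.9]
[235.9 190.6] 52 [ 13.6 -31.3]
[219.2 197.5] 52 [-0.8  0.7]
[204.1 204.3] 57 [-14.9  29.6]
[232.7 206.7] 52 [-18.4 -26.5]
```

Request:
step_arm:
  moves:
    - [-0.8,0.5,35,0,0,0,40]
    - [-0.8,0.5,70,0,0,0,40]
    - [-0.8,0.5,91,0,0,0,40]
    - [-0.8,0.5,100,0,0,0,40]
    - [-0.8,0.5,100,0,0,0,40]
    - [-0.8,0.5,100,0,0,0,5]
    - [-0.8,0.5,100,0,0,0,5]
    - [-0.8,0.5,100,0,0,0,5]

```text
clock: 25.8
tcp_pos: [0.4915, -0.0803, 0.2]
orientation: [0.138, 3.136, -0.001]
contact_force: [-1.3, 0.9, 5.9]
grip_width: 0.0149
gripper_force: 39.4
```

Request:
step_arm:
  moves:
    - [0,0,0,0,0,0,5]
    - [0,0,-10,0,0,0,5]
    - [0,0,-40,0,0,0,5]
    - [0,0,-80,0,0,0,5]
    - [0,0,-115,0,0,0,5]
    - [0,0,-115,0,0,0,5]
    - [0,0,-115,0,0,0,5]

```text
clock: 26.5
tcp_pos: [0.4905, -0.0805, 0.3144]
orientation: [0.138, 3.137, -0.002]
contact_force: [-0.9, -0.6, -0.9]
grip_width: 0.0147
gripper_force: 39.2
```

Run:
```python
from h import *
a=np.radians(175);print(go(539+5*np.cos(a),119.3+5*np.sin(a),312,175))
```

```text
(array([-25.7, 203.2,   2.2]), array([-0.001,  0.002, -0.001]))
```

Request:
step_arm:
  moves:
    - [-4,35,0,0,0,0,5]
    - [-9,75,0,0,0,0,5]
    - [-14,115,0,0,0,0,5]
    - [-20,155,0,0,0,0,5]
    - [-24,190,0,0,0,0,5]
    - [-25.7,203,0,0,0,0,5]
    - [-25.7,203,15,0,0,0,5]
    - [-25.7,203,20,0,0,0,5]

```text
clock: 27.3
tcp_pos: [0.5325, 0.1176, 0.2905]
orientation: [-0.139, -3.135, 0.003]
contact_force: [0.2, -1.5, -1.0]
grip_width: 0.0144
gripper_force: 39.2
```

Request:
step_arm:
  moves:
    - [0,0,0,0,0,0,5]
    - [0,0,0,0,0,0,5]
    - [0,0,0,0,0,0,5]

```text
clock: 27.6
tcp_pos: [0.534, 0.1185, 0.2936]
orientation: [0.141, 3.138, -0.001]
contact_force: [0.2, -0.4, -1.0]
grip_width: 0.0147
gripper_force: 39.2
```

Run:
```python
from h import *
a=np.radians(175);print(go(539+4.8*np.cos(a),119.3+4.8*np.sin(a),204.5,175),r.get_obs()["qvel"].round(2))
f=r.grab_frame("scene");cv2.imwrite("pics/s4.png",cv2.resize(f["image"][110:260,130:330,::-1],None,fx=4,fy=4,interpolation=cv2.INTER_CUBIC))
```

```text
(array([-0.1,  1.3, 89.1]), array([-0.   ,  0.   , -0.002])) [-0.   -0.   -0.01 -0.01  0.   -0.    0.  ]
```

View pics/s4.png

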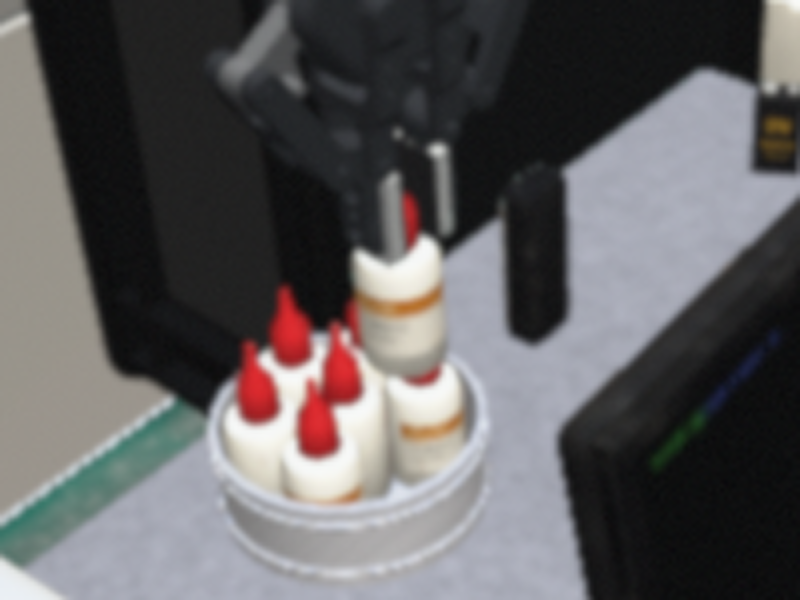

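The seventh bottle hangs upright at (398,310) over the last free slot, the other six stand well. Lowering it.

Request:
step_arm:
  moves:
    - [0,1,15,0,0,0,5]
    - [0,1,28,0,0,0,5]
    - [0,1,39,0,0,0,5]
    - [0,1,49,0,0,0,5]
    - [0,1,58,0,0,0,5]
    - [0,1,67,0,0,0,5]
    - [0,1,75,0,0,0,5]
    - [0,1,82,0,0,0,5]

```text
clock: 28.45
tcp_pos: [0.5338, 0.1206, 0.2107]
orientation: [-0.138, -3.138, -0.0]
contact_force: [0.3, 0.6, -0.2]
grip_width: 0.0146
gripper_force: 39.2
```

Request:
step_arm:
  moves:
    - [0,0,3,0,0,0,5]
    - [0,0,6,0,0,0,5]
    - [0,0,7,0,0,0,5]

```text
clock: 28.75
tcp_pos: [0.5343, 0.1209, 0.2051]
orientation: [0.138, 3.137, 0.0]
contact_force: [-1.9, -1.0, 7.7]
grip_width: 0.0149
gripper_force: 40.3
```

Floor contact at the expected height; releasing and withdrawing well clear.

Request:
step_arm:
  moves:
    - [0,0,0,0,0,0,5]
    - [0,0,0,0,0,0,24]
    - [0,0,0,0,0,0,24]
    - [0,0,-20,0,0,0,24]
    - [0,0,-60,0,0,0,24]
    - [0,0,-100,0,0,0,30]
    - [0,0,-140,0,0,0,30]
    - [0,0,-140,0,0,0,30]

```text
clock: 29.55
tcp_pos: [0.5362, 0.1224, 0.3501]
orientation: [0.137, 3.13, 0.004]
contact_force: [-0.2, 0.7, -0.7]
grip_width: 0.0301
gripper_force: 0.0
```

Request:
step_arm:
  moves:
    - [0,-40,0,0,0,0,30]
    - [0,-80,0,0,0,0,30]
    - [0,-120,0,0,0,0,30]
    - [0,-160,0,0,0,0,30]
    - [0,-190,0,0,0,0,30]
    - [0,-190,0,0,0,0,30]
    - [0,-190,0,0,0,0,30]
    - [0,-190,0,0,0,0,30]

```text
clock: 30.35
tcp_pos: [0.5171, -0.0672, 0.3442]
orientation: [-0.135, -3.139, -0.001]
contact_force: [0.7, 0.9, -0.7]
grip_width: 0.0296
gripper_force: 0.0
```

Run:
```python
from h import *
f=r.grab_frame("top")
for c,ar in caps(f): print(c,ar,(plane(f,c,.238)[0]*1e3).round(1)-[573.8,116.7])
g=r.grab_frame("scene")
a=cv2.resize(f["image"][150:255,165:305,::-1],(400,300));b=cv2.resize(g["image"][150:255,150:290,::-1],(400,300));cv2.imwrite("pics/e.png",np.hstack([a,b]))
```

```text
[222.4 181.2] 59 [31.9 -3.9]
[205.4 187.9] 54 [17.8 28.9]
[236.  190.6] 53 [ 13.6 -31.5]
[219.1 197.5] 53 [-0.8  0.9]
[204.1 204.3] 57 [-14.9  29.6]
[232.7 206.7] 52 [-18.4 -26.5]
[217.3 215.4] 54 [-36.1   2.6]
```

View pics/e.png

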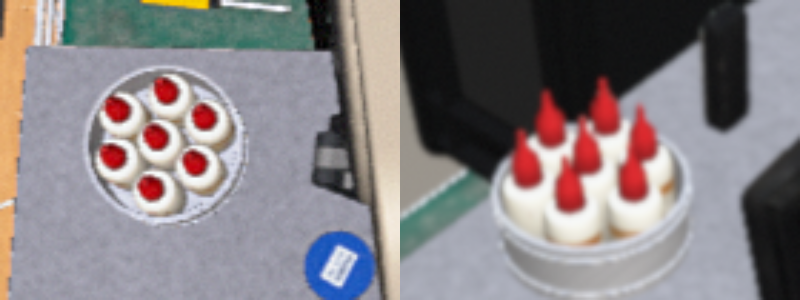

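Both views show seven upright bottles in a one-plus-six pattern (top: middle cap at (155,133), six round it; the last at (152,188)), all within 37 mm of the tub's centre. The arm is clear.

```bash
python3 -c "
from bench import r
print(r.hand_in())"
```

```text
the job is handed in; nothing more can be done
None
```

I packed all seven bottles upright in the tub, one in the middle and six round it, and handed the job in after about 30 s of the 72 s; the hand-in gave no verdict, and I never moved the spool, tin, battery or hex keys or saw anything hit them.

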